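Take the box grater off its hook and stand it on the chopping board

TASK

Take the box grater off its hook on the utensil rack and set it down gently, standing upright near the middle of the chopping board, then let go of it. Leave the teal pail and the red-handled masher hanging undisturbed.

Things in the scene. Friction and masses are not known exactly. Their poses are not given: they have to be found in the camera images.
- grater: steel box grater (sizes in mm), 70 (y) x 50 (x) x 105 high, 0.15-0.3 kg, on any of 3 hooks. Origin: centre of underside, z up. Black D handle on top, z 105-163: legs' outer sides 40 apart in y, 12 deep in x; below its bar (z 155) a gap 26 wide. The hook runs through it along x, free end to the grater's -x (robot side): raise 20-38, then draw 60 to its -x. Fingers across the legs clear the hook
- board: chopping board fixed on the table: wood with a dark grey face, 180 (x) x 220 (y) x 20 mm high. Origin: centre of its underside, on the table; z up, its top at z = 20 mm.
- pail: bystander: small teal pail, 72 mm across, 148 high with its bail and pale wooden grip, hanging loose on another hook. Origin: centre of underside, z up. All hooks: 7 mm steel wire from a rail 85 mm behind (+x of) the hung thing; seat 200 mm above the table; free end 25 mm in front of the seat, turned up 14 mm. Hooks lie 120 mm apart along y; nothing on the rack is higher than 215 mm
- masher: bystander: potato masher hanging loose on another hook: red D handle 40 mm wide like the grater's, thin steel shaft, round steel plate 70 mm across at the bottom, 158 mm high over all. Origin: centre of the plate's underside, z up. Hung things face the same way as the rack (same x, y axes)
There are look-alikes about, which are no part of the job. Leave any blue or yellow look-alike of the grater alone.

How it is judged:
On the way:
1. the grater is held by the gripper, lifted off and away from where it hung (60 mm or more) (distance of grater from where it was at the start of the episode above 0.06 m and contact force between the fingers and grater above 1 N), for 0.2 s.
At the end, for the whole second after the job is handed in: the grater stands upright on its foot on the board's top, its middle within 50 mm of the middle of the board, released and at rest; the pail and the masher still hang where they were (moved less than 40 mm) (horizontal distance between grater and board below 0.05 m and z of grater in the frame of board between 0.015 and 0.026 m and angle between grater's own z axis and vertical below 0.12 rad and contact force between grater and board above 0.3 N and contact force between the fingers and grater below 0.05 N and linear speed of grater below 0.02 m/s and distance of each of pail, masher from where it was at the start of the episode below 0.04 m); the robot touches nothing.
It fails at once if the pail or the masher is disturbed (moved 40 mm or more from where it hung) (distance of any of pail, masher from where it was at the start of the episode above 0.04 m).
It fails at once if the grater is dropped (falls free, out of the fingers, at over 0.45 m/s, about 10 mm of fall) (linear speed of grater above 0.45 m/s and contact force between the fingers and grater below 0.05 N).
It also fails if it takes over 48 s, if anything falls off the work surface, if the arm or the gripper's body presses on something with over 40 N, if the wrist force passes 120 N, or if a joint passes its speed limit or range.

ROBOT

A 6-joint arm with a two-finger parallel gripper is mounted at the origin on the work surface. World frame = base frame: x ahead of the robot, y to its left, z up, the work surface at z = 0. Lengths are in m, angles in rad, forces in N, time in s.
With the tool pointing down it reaches from about 0.425 to 0.95 m from the base axis. Payload 3.5 kg.
Tool frame: the origin (TCP) lies midway between the tips of the shut fingers; the grasp point (between the pads) lies 19 mm behind it; z points along the fingers, y is the line along which they close (so a half turn about z gives the same grasp; the last joint's range is limited). The gripper opens to 85 mm and grips with 20 to 120 N. Pads are 22 mm wide; open, the fingers measure 114 mm over their backs; the gripper's body (76 mm by 85 mm) begins 54 mm behind the grasp point. The pads swing forward as they close: fully open they stand 13 mm farther back than shut.
Start: joints at [0.995, 0.286, 1.577, -0, 1.279, -0.15], TCP at [0.279, 0.615, 0.231] pointing down, gripper open.
Joint ranges: [-2.77, 2.77], [-0.9, 2.22], [0.21, 2.48], [-1.53, 4.67], [0.24, 2.81], [-2.84, 2.84]. Speed limits (rad/s): [2.79, 2.79, 3.14, 3.14, 3.14, 3.14].

INTERFACE

Orientations are given as a unit quaternion [x, y, z, w].
In Python, from plant import * gives the robot as it stands.
- The arm moves only by the tool move_arm, never from a script. Its argument "moves" is a list of rows, each a list of 3 entries, a list of its own where there are three numbers: the opening, from 0 (shut) to 1 (fully open), then the shift along the tool's x, y, z in m, then the turn, a rotation vector about the tool's x, y, z in rad. A call has exactly 10 rows; each row shifts and turns the commanded pose from where the row before left it, along the tool's axes as they then stand; what a row does not reach is not made up. A row lasts 1/12 s, in which the tool goes at most 41.7 mm and 7.16 degrees, less where a joint would pass 70% of its speed; a pose out of reach is approached as far as the arm can. A call is refused whole if a number of a shift passes 0.0417 or a number of a turn 0.125, either way. A call with a gripper value outside its range is refused whole. The fingers move at their own pace and stop on an object; "grip_force" is the grip in N (left out, the last holds). Time passes only in rows, so rows that do not move let the fingers close, or fill a call up. It gives the time, the measured TCP pose, the force, the opening and the grip force at its end, in the units of the state.
- get_state(): the state, without advancing time (a new reading comes with each control period).
- read_camera(name): name is "side" or "top"; returns the picture (400x640x3 uint8, red, green, blue); there is no depth.
- camera_params(name): a dict with "fx", "fy", "cx", "cy" (pixels), "rvec" (rotation vector, rad) and "tvec" (3), from world to camera coordinates, as OpenCV has them. Camera axes: x right, y down, z forward; pixel columns grow to the right and rows downward; lengths in m; the calibration is good to about 2 mm. A picture is of the moment at which its call begins. camera_params takes no time and is no camera call.
- sign_off(): hands the job in; it is judged then, once.
The state is a dict: "time": time; "qpos": joint angles; "dq": joint speeds; "joint_efforts": joint torques, N m; "eef_pos": TCP position; "tcp_rot": TCP orientation; "contact_force": force on the tool from outside, world axes, zero at the start; "wrist_torque": the same for the moment, N m; "opening": opening from 0.0 (shut) to 1.0 (fully open); "finger_force": force on a finger pad.
Only numpy, scipy, OpenCV 4.12 (cv2) and the standard library are available. Lean on these libraries where they do the work, as an engineer would, in place of code of your own. Each camera call takes 0.05 s, during which the arm holds its last target. There are 200 camera calls.

## Working session

There is one attempt and no reset: what is moved stays moved. The work goes in short steps, Python scripts to look and compute and a tool call to move; the robot and the scene stay as the last step left them, time stands still between calls to the robot, and variables do not carry over. Pictures are saved under pics/ and viewed, at most 10 in all, crops included, and the job is handed in when it is done.

Besides the shell and the picture viewer there is one more tool, called as a command line: name --argument value ..., lists and objects as JSON in quotes. move_arm: Moves the arm, as the interface text tells. Its arguments: {"type":"object","properties":{"moves":{"type":"array"},"grip_force":{"type":"number"}},"required":["moves"]}

```bash
mkdir -p pics
python3 - <<'E'
from plant import *
import cv2
for n in("top","side"):
    cv2.imwrite(f"pics/{n}0.png",cv2.cvtColor(read_camera(n),cv2.COLOR_RGB2BGR)); print(n,camera_params(n))
s=get_state();print(s)
E
```

```text
top {'fx': 423.9121446497325, 'fy': 423.9121446497325, 'cx': 317.85721206966576, 'cy': 196.73426698281332, 'rvec': array([ 2.1251949 , -2.08490149,  0.23770138]), 'tvec': array([-0.04697954,  0.55509038,  1.04843878])}
side {'fx': 401.0668470285238, 'fy': 401.0668470285238, 'cx': 319.43508548421624, 'cy': 203.2266166985404, 'rvec': array([ 2.31828055, -0.78479005,  0.27659108]), 'tvec': array([-0.44480741,  0.28452973,  0.74784827])}
{'time': 0.1, 'qpos': array([ 9.94975846e-01,  2.87156787e-01,  1.57803680e+00, -4.77858520e-06,
        1.27859189e+00, -1.49986618e-01]), 'dq': array([-8.97088419e-04, -3.37799475e-03, -1.13208370e-03,  1.25442714e-03,
        1.21570339e-03, -1.81403556e-05]), 'joint_efforts': array([ 2.25456592e-04, -4.07294691e+01, -2.93698525e+01, -1.87351798e-04,
        3.39615988e-03, -1.15470189e-05]), 'eef_pos': array([0.2784676 , 0.61422989, 0.23002899]), 'tcp_rot': array([ 2.11311056e-01,  9.77418250e-01, -1.02581174e-03, -3.87076076e-04]), 'contact_force': array([ 1.28569265,  0.32271505, -0.46407683]), 'wrist_torque': array([0.0072849 , 0.07815882, 0.0089795 ]), 'finger_force': 0.0, 'opening': 0.9996897652369414}
```

View pics/top0.png

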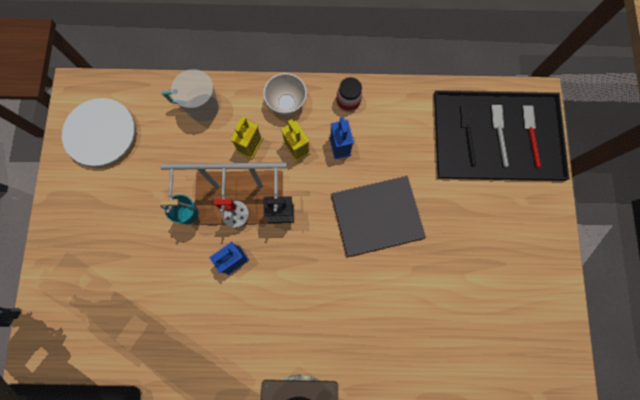

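View pics/side0.png

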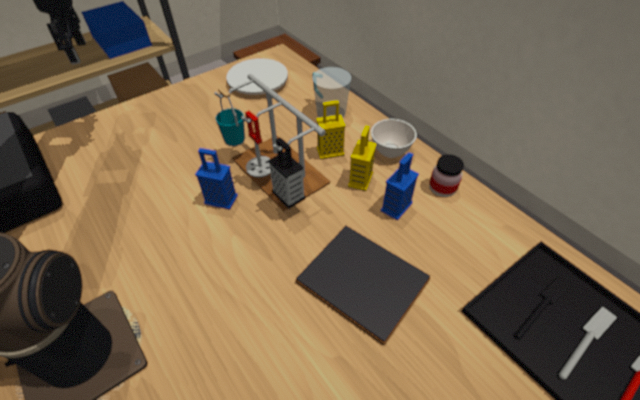

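The grey box with a black D handle hangs on the rack's right-hand hook, at top (279,208) and side (288,180). The other candidates are yellow at top (246,136) and (295,138), and blue at top (342,138) and (229,258). All four stand on the table and are coloured, so the steel one on the hook fits. I'll confirm it with a crop. The teal pail is at top (180,210), the masher at (235,212) and the board at (378,216).

```bash
cat > h.py <<'E'
import numpy as np, cv2
from plant import *
def cam(n):
    p=camera_params(n);R=cv2.Rodrigues(p["rvec"])[0];K=np.array([[p["fx"],0,p["cx"]],[0,p["fy"],p["cy"]],[0,0,1]]);return K,R,p["tvec"]
def ray(n,uv):
    K,R,t=cam(n);d=R.T@np.linalg.solve(K,[*uv,1]);return -R.T@t,d/np.linalg.norm(d)
def onz(n,uv,z):
    o,d=ray(n,uv);return o+d*(z-o[2])/d[2]
def proj(n,P):
    K,R,t=cam(n);q=K@(R@np.asarray(P,float)+t);return q[:2]/q[2]
def two(a,b):
    (o,d),(p,e)=ray("top",a),ray("side",b);s=np.linalg.lstsq(np.c_[d,-e],p-o,rcond=None)[0]
    A,B=o+d*s[0],p+e*s[1];return (A+B)/2,np.linalg.norm(A-B)
E
python3 - <<'E'
from h import *
for n in("top","side"): print(n,[proj(n,P).round(0) for P in([0,0,0],[.279,.615,.231])])
t=cv2.imread("pics/top0.png");s=cv2.imread("pics/side0.png")
a=cv2.resize(t[150:240,150:310],(800,450)[:2] and (640,360),interpolation=2);a=cv2.resize(t[155:230,150:310],(640,300),interpolation=2)
b=cv2.resize(s[65:215,190:350],(320,300),interpolation=2)
b=cv2.resize(s[120:215,250:350],(316,300),interpolation=2)
c=cv2.resize(s[70:175,205:335],(371,300),interpolation=2)
cv2.imwrite("pics/c.png",np.vstack([np.pad(a,((0,0),(0,47),(0,0))),np.hstack([b,c])]))
# board
g=cv2.cvtColor(t,cv2.COLOR_BGR2HSV);m=((g[...,2]<110)&(g[...,1]<70)).astype(np.uint8);m[:,:325]=0;m[:,430:]=0;m[:170]=0;m[260:]=0
cs=max(cv2.findContours(m,0,2)[0],key=cv2.contourArea);r=cv2.minAreaRect(cs)
P=np.array([onz("top",p,.02) for p in cv2.boxPoints(r)]);print(P.round(3),P.mean(0).round(3),np.linalg.norm(P-np.roll(P,1,0),axis=1).round(3))
# rail ends, hypotheses
print(two((163,167),(252,77)),two((286,166),(322,131)))
E
```

```text
top [array([299., 421.]), array([  4., 302.])]
side [array([ 81., 356.]), array([82., 58.])]
[[ 0.576 -0.073  0.02 ]
 [ 0.634 -0.288  0.02 ]
 [ 0.46  -0.324  0.02 ]
 [ 0.406 -0.115  0.02 ]] [ 0.519 -0.2    0.02 ] [0.175 0.222 0.177 0.215]
(array([0.59171268, 0.32333796, 0.19908674]), np.float64(0.006526907722447379)) (array([0.59479984, 0.03770054, 0.21001925]), np.float64(0.002927949356704454))
```

View pics/c.png

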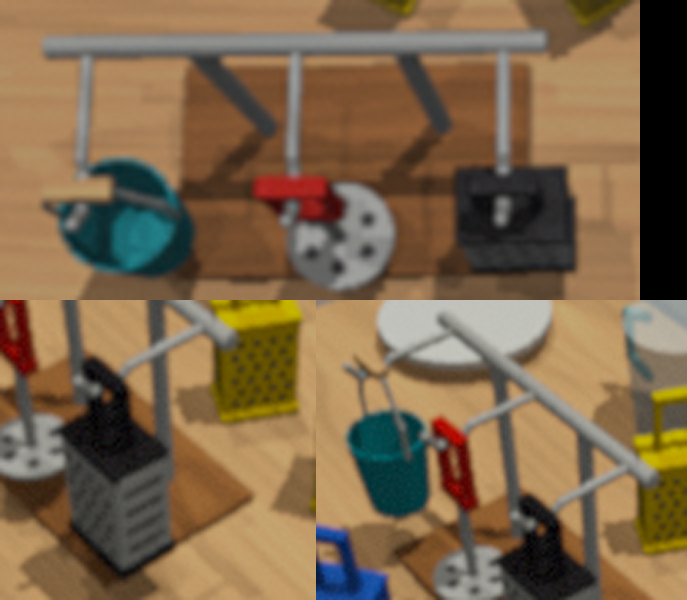

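The crop confirms it: steel-grey perforated box, black D handle on the right hook, with the wire tip at top about (275.5,208). Masher is on the middle hook, pail on the left. Next I'll locate it numerically.

Run:
```python
from h import *
print("bar2",two((275.8,201),(282.5,141)), "bar z",onz("top",(275.8,201),.208))
print("tip",onz("top",(275.5,208),.21), "hook root",onz("top",(275.7,167),.203))
A,B=onz("top",(161.5,167),.205),onz("top",(286,165.5),.205);print("rail",A,B,"yaw",np.degrees(np.arctan2(-(A-B)[0],(A-B)[1])))
print("hooks",[onz("top",p,.203) for p in((171,168),(223.5,167.5),(275.7,167))])
# box top corners (crop) at z .150
print("boxtop",[onz("top",(150+u/4,155+v/4),.150).round(3) for u,v in((456,168),(568,168),(574,240),(456,240))])
q=get_state()["tcp_rot"]
from scipy.spatial.transform import Rotation as R
print(R.from_quat(q).as_matrix().round(3))
```

```text
bar2 (array([0.51038605, 0.05783282, 0.21386352]), np.float64(0.0010160880891068001)) bar z [0.51115503 0.05860291 0.208     ]
tip [0.49463561 0.05842468 0.21      ] hook root [0.59264787 0.06259207 0.203     ]
rail [0.58677219 0.32555782 0.205     ] [0.59613695 0.03873902 0.205     ] yaw 1.8700670716207457
hooks [array([0.58539567, 0.30418601, 0.203     ]), array([0.58902549, 0.18315017, 0.203     ]), array([0.59264787, 0.06259207, 0.203     ])]
boxtop [array([0.533, 0.093, 0.15 ]), array([0.534, 0.026, 0.15 ]), array([0.49 , 0.021, 0.15 ]), array([0.489, 0.091, 0.15 ])]
[[-0.911  0.413 -0.001]
 [ 0.413  0.911 -0.002]
 [ 0.    -0.002 -1.   ]]
```

move_arm --moves '[[1,[0,0,-0.018],[0,0,-0.114]],[1,[0,0,-0.018],[0,0,-0.114]],[1,[0,0,-0.018],[0,0,-0.114]],[1,[0,0,-0.018],[0,0,-0.114]],[1,[-0.0143,-0.0375,0],[0,0,0]],[1,[-0.0143,-0.0375,0],[0,0,0]],[1,[-0.0143,-0.0375,0],[0,0,0]],[1,[-0.0143,-0.0375,0],[0,0,0]],[1,[-0.0143,-0.0375,0],[0,0,0]],[1,[-0.0143,-0.0375,0],[0,0,0]]]' --grip_force 40

```text
time: 0.93
eef_pos: [0.3713, 0.3905, 0.3027]
tcp_rot: [-0.015, 1.0, -0.0, -0.0]
contact_force: [0.4, -0.7, -0.0]
opening: 1.001
finger_force: 0.0
```

move_arm --moves '[[1,[-0.0143,-0.0375,0],[0,0,0]],[1,[-0.0143,-0.0375,0],[0,0,0]],[1,[-0.0143,-0.0375,0],[0,0,0]],[1,[-0.0143,-0.0375,0],[0,0,0]],[1,[-0.0143,-0.0375,0],[0,0,0]],[1,[-0.0143,-0.0375,0],[0,0,0]],[1,[-0.0143,-0.0375,0],[0,0,0]],[1,[-0.0143,-0.0375,0],[0,0,0]],[1,[-0.0143,-0.0375,0],[0,0,0]],[1,[0,0,0],[0,0,0]]]'

```text
time: 1.77
eef_pos: [0.5117, 0.0532, 0.3026]
tcp_rot: [-0.012, 1.0, -0.001, -0.0]
contact_force: [-1.1, 0.2, 0.2]
opening: 0.996
finger_force: 0.0
```

Run:
```python
from h import *
from scipy.spatial.transform import Rotation as R
s=get_state();M=R.from_quat(s["tcp_rot"]).as_matrix();print(s["time"],s["eef_pos"],M.round(4))
d=np.array([.510,.059,.235])-s["eef_pos"];print((M.T@d).round(4))
cv2.imwrite("pics/t1.png",cv2.cvtColor(read_camera("side")[60:230,190:400],4).repeat(3,0).repeat(3,1))
```

```text
1.7667 [0.51174324 0.05324529 0.30262662] [[-9.997e-01 -2.330e-02 -3.000e-04]
 [-2.330e-02  9.997e-01 -2.800e-03]
 [ 3.000e-04 -2.800e-03 -1.000e+00]]
[0.0016 0.006  0.0676]
```

View pics/t1.png

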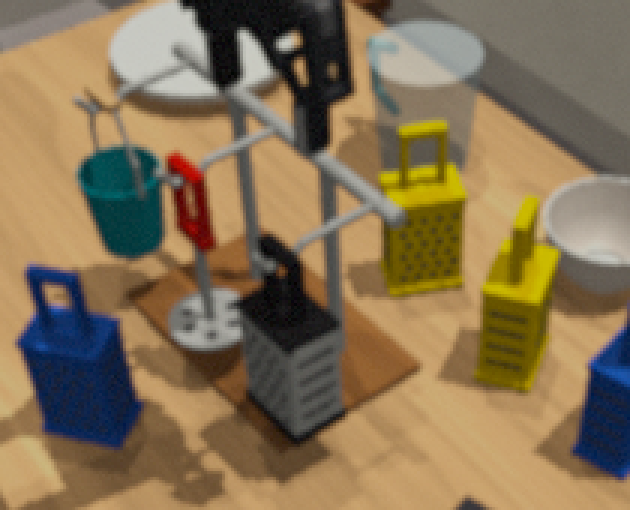

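The picture shows the open fingers above the grater and nothing disturbed. I'll descend partway, let it settle and check.

move_arm --moves '[[1,[0,0,0.015],[0,0,0]],[1,[0,0,0.015],[0,0,0]],[1,[0,0,0.015],[0,0,0]],[1,[0,0,0.015],[0,0,0]],[1,[0,0,0],[0,0,0]],[1,[0,0,0],[0,0,0]],[1,[0,0,0],[0,0,0]],[1,[0,0,0],[0,0,0]],[1,[0,0,0],[0,0,0]],[1,[0,0,0],[0,0,0]]]'

```text
time: 2.65
eef_pos: [0.5106, 0.0591, 0.2444]
tcp_rot: [-0.015, 1.0, -0.0, 0.001]
contact_force: [-0.2, 0.5, -0.4]
opening: 0.996
finger_force: 0.0
```

Run:
```python
from h import *
from scipy.spatial.transform import Rotation as R
s=get_state();M=R.from_quat(s["tcp_rot"]).as_matrix();print(s["eef_pos"],M[:,0],M[:,2])
print((M.T@(np.array([.510,.059,.156])-s["eef_pos"])).round(4))
cv2.imwrite("pics/s2.png",cv2.cvtColor(read_camera("side")[90:220,230:370],4).repeat(4,0).repeat(4,1))
```

```text
[0.51058538 0.05906649 0.24435111] [-0.99953821 -0.03033797 -0.00172351] [ 1.72728954e-03 -9.83230665e-05 -9.99998503e-01]
[ 0.0007 -0.      0.0883]
```

View pics/s2.png

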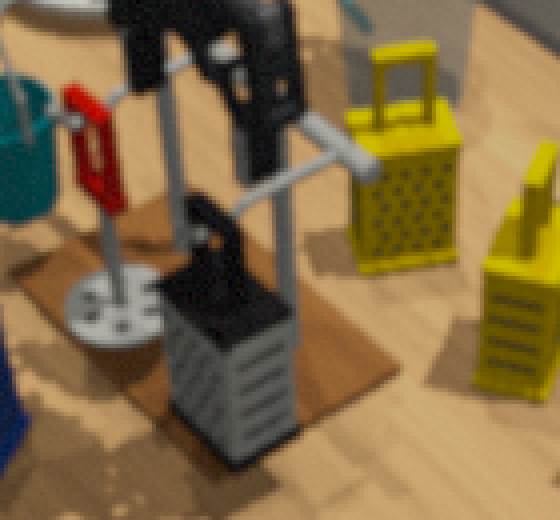

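The fingers straddle the handle line, at crop (145,60) and (260,140), clear of the masher. I'll descend and close.

move_arm --moves '[[0.9,[0,0,0.012],[0,0,0]],[0.8,[0,0,0.012],[0,0,0]],[0.8,[0,0,0.012],[0,0,0]],[0.8,[0,0,0.012],[0,0,0]],[0.8,[0,0,0.012],[0,0,0]],[0.8,[0,0,0.012],[0,0,0]],[0.8,[0,0,0.012],[0,0,0]],[0.8,[0,0,0.002],[0,0,0]],[0.8,[0,0,0],[0,0,0]],[0.8,[0,0,0],[0,0,0]]]'

```text
time: 3.53
eef_pos: [0.5104, 0.0589, 0.1574]
tcp_rot: [-0.015, 1.0, -0.0, 0.0]
contact_force: [0.1, 0.1, -0.4]
opening: 0.799
finger_force: 0.0
```

move_arm --moves '[[0.7,[0,0,0],[0,0,0]],[0.65,[0,0,0],[0,0,0]],[0.6,[0,0,0],[0,0,0]],[0.55,[0,0,0],[0,0,0]],[0.5,[0,0,0],[0,0,0]],[0.45,[0,0,0],[0,0,0]],[0.4,[0,0,0],[0,0,0]],[0.3,[0,0,0],[0,0,0]],[0.2,[0,0,0],[0,0,0]],[0,[0,0,0],[0,0,0]]]' --grip_force 40

```text
time: 4.37
eef_pos: [0.5104, 0.0589, 0.1578]
tcp_rot: [-0.015, 1.0, -0.0, 0.0]
contact_force: [0.1, -0.3, 4.0]
opening: 0.462
finger_force: 40.2
```

move_arm --moves '[[0,[0,0,0],[0,0,0]],[0,[0,0,0],[0,0,0]],[0,[0,0,-0.003],[0,0,0]],[0,[0,0,-0.004],[0,0,0]],[0,[0,0,-0.004],[0,0,0]],[0,[0,0,0],[0,0,0]],[0,[0,0,0],[0,0,0]],[0,[0,0,0],[0,0,0]],[0,[0,0,0],[0,0,0]],[0,[0,0,0],[0,0,0]]]'

```text
time: 5.2
eef_pos: [0.51, 0.059, 0.168]
tcp_rot: [-0.015, 1.0, 0.0, -0.0]
contact_force: [0.2, 0.7, -1.8]
opening: 0.469
finger_force: 40.4
```

Run:
```python
from h import *
s=get_state();print({k:s[k] for k in("time","eef_pos","contact_force","finger_force","opening","wrist_torque")})
cv2.imwrite("pics/s3.png",cv2.cvtColor(read_camera("side")[90:220,230:370],4).repeat(4,0).repeat(4,1))
```

```text
{'time': 5.2, 'eef_pos': array([0.50995094, 0.05897589, 0.1680274 ]), 'contact_force': array([ 0.16440789,  0.66250908, -1.8264566 ]), 'finger_force': 40.40838003158569, 'opening': 0.46914336956371233, 'wrist_torque': array([-0.01370841,  0.03166798, -0.01821423])}
```

View pics/s3.png

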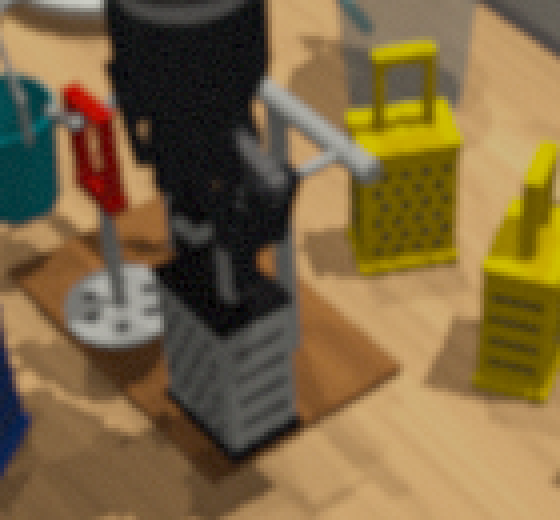

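The grater is held: opening 0.47 matches 40 mm, and the weight reads about 1.8 N. It has risen about 10 mm and sits straight. I'll raise it a further 19 mm and then draw it back 66 mm.

move_arm --moves '[[0,[0,0,-0.006],[0,0,0]],[0,[0,0,-0.007],[0,0,0]],[0,[0,0,-0.006],[0,0,0]],[0,[0,0,0],[0,0,0]],[0,[0,0,0],[0,0,0]],[0,[0.005,0,0],[0,0,0]],[0,[0.008,0,0],[0,0,0]],[0,[0.008,0,0],[0,0,0]],[0,[0,0,0],[0,0,0]],[0,[0,0,0],[0,0,0]]]'

```text
time: 6.08
eef_pos: [0.4884, 0.0584, 0.1871]
tcp_rot: [-0.015, 1.0, 0.0, -0.0]
contact_force: [0.7, -0.0, -2.3]
opening: 0.465
finger_force: 40.5
```

move_arm --moves '[[0,[0.008,0,0],[0,0,0]],[0,[0.008,0,0],[0,0,0]],[0,[0.008,0,0],[0,0,0]],[0,[0.008,0,0],[0,0,0]],[0,[0.008,0,0],[0,0,0]],[0,[0.005,0,0],[0,0,0]],[0,[0,0,0],[0,0,0]],[0,[0,0,0],[0,0,0]],[0,[0,0,0],[0,0,0]],[0,[0,0,0],[0,0,0]]]'

```text
time: 6.92
eef_pos: [0.4445, 0.0569, 0.1875]
tcp_rot: [-0.015, 1.0, -0.0, 0.0]
contact_force: [0.6, -0.2, -2.2]
opening: 0.46
finger_force: 40.5
```

Run:
```python
from h import *
s=get_state();print({k:s[k] for k in("time","eef_pos","contact_force","finger_force","opening")})
cv2.imwrite("pics/s4.png",cv2.cvtColor(read_camera("side")[80:230,200:370],4).repeat(4,0).repeat(4,1))
```

```text
{'time': 6.9167, 'eef_pos': array([0.44454351, 0.05693254, 0.18748133]), 'contact_force': array([ 0.62454333, -0.17584969, -2.1674804 ]), 'finger_force': 40.51374614238739, 'opening': 0.4597158354001949}
```

View pics/s4.png

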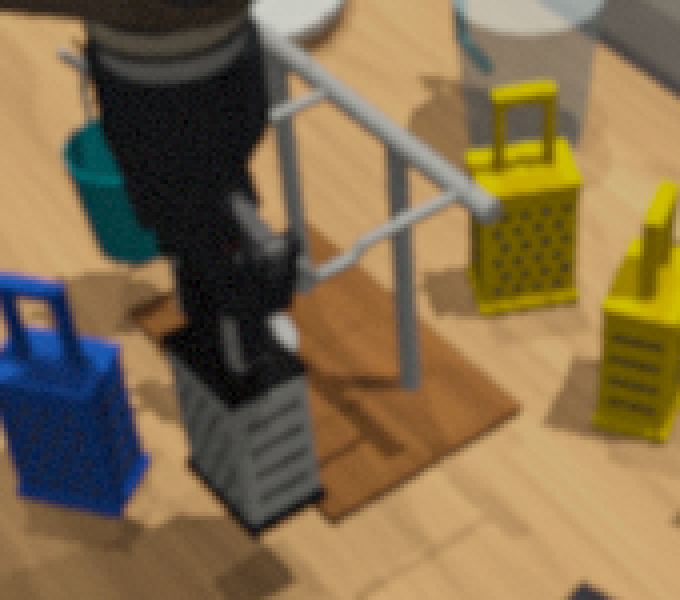

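It is off the hook and clear, with the wire visible and empty at crop (340,265). Now over to the board.

move_arm --moves '[[0,[0,-0.01,0],[0,0,0]],[0,[0,-0.02,0],[0,0,0]],[0,[0,-0.025,0],[0,0,0]],[0,[0,-0.025,0],[0,0,0]],[0,[0,-0.025,0],[0,0,0]],[0,[-0.01,-0.025,0],[0,0,0]],[0,[-0.015,-0.025,0],[0,0,0]],[0,[-0.015,-0.025,0],[0,0,0]],[0,[-0.015,-0.025,0],[0,0,0]],[0,[-0.012,-0.024,0],[0,0,0]]]'

```text
time: 7.8
eef_pos: [0.5188, -0.1723, 0.1872]
tcp_rot: [-0.015, 1.0, -0.0, 0.0]
contact_force: [0.3, 0.2, -2.3]
opening: 0.467
finger_force: 40.9
```

move_arm --moves '[[0,[0,-0.018,0],[0,0,0]],[0,[0,-0.012,0],[0,0,0]],[0,[0,0,0],[0,0,0]],[0,[0,0,0.012],[0,0,0]],[0,[0,0,0.012],[0,0,0]],[0,[0,0,0.012],[0,0,0]],[0,[0,0,0.006],[0,0,0]],[0,[0,0,0],[0,0,0]],[0,[0,0,0],[0,0,0]],[0,[0,0,0],[0,0,0]]]'

```text
time: 8.63
eef_pos: [0.5193, -0.1997, 0.1456]
tcp_rot: [-0.015, 1.0, -0.0, 0.0]
contact_force: [0.7, 0.2, -1.1]
opening: 0.464
finger_force: 40.9
```

Run:
```python
from h import *
s=get_state();print({k:s[k] for k in("time","eef_pos","contact_force","finger_force","opening")})
a=read_camera("side")[190:350,270:450];cv2.imwrite("pics/s5.png",cv2.cvtColor(a,4).repeat(3,0).repeat(3,1))
```

```text
{'time': 8.6333, 'eef_pos': array([ 0.51928274, -0.19966863,  0.14562845]), 'contact_force': array([ 0.73079787,  0.15336672, -1.13083286]), 'finger_force': 40.94755411148071, 'opening': 0.4635759900815139}
```

View pics/s5.png

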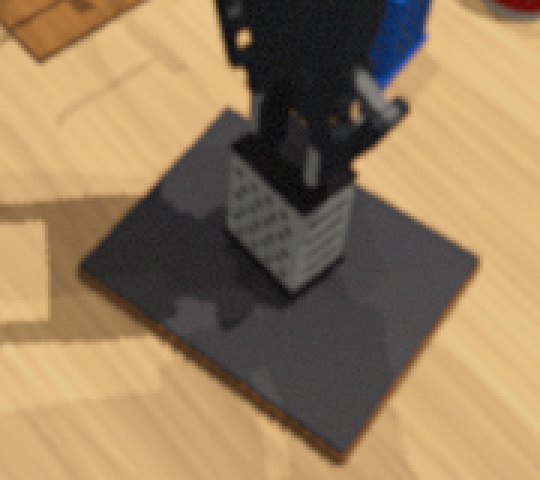

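It is hanging just over the middle of the board and upright. I'll creep down while watching the force.

move_arm --moves '[[0,[0,0,0.001],[0,0,0]],[0,[0,0,0],[0,0,0]],[0,[0,0,0.001],[0,0,0]],[0,[0,0,0],[0,0,0]],[0,[0,0,0.001],[0,0,0]],[0,[0,0,0],[0,0,0]],[0,[0,0,0.001],[0,0,0]],[0,[0,0,0],[0,0,0]],[0,[0,0,0],[0,0,0]],[0,[0,0,0],[0,0,0]]]'

```text
time: 9.52
eef_pos: [0.519, -0.1999, 0.1413]
tcp_rot: [-0.015, 1.0, -0.0, -0.0]
contact_force: [-0.4, 1.3, -2.2]
opening: 0.465
finger_force: 41.0
```

Still the full weight, so no contact yet. Continuing.

move_arm --moves '[[0,[0,0,0.001],[0,0,0]],[0,[0,0,0],[0,0,0]],[0,[0,0,0.001],[0,0,0]],[0,[0,0,0],[0,0,0]],[0,[0,0,0.001],[0,0,0]],[0,[0,0,0],[0,0,0]],[0,[0,0,0.001],[0,0,0]],[0,[0,0,0],[0,0,0]],[0,[0,0,0],[0,0,0]],[0,[0,0,0],[0,0,0]]]'

```text
time: 10.35
eef_pos: [0.519, -0.1999, 0.1374]
tcp_rot: [-0.015, 1.0, -0.0, 0.0]
contact_force: [0.5, -0.5, -1.3]
opening: 0.459
finger_force: 41.0
```

move_arm --moves '[[0,[0,0,0.001],[0,0,0]],[0,[0,0,0],[0,0,0]],[0,[0,0,0.001],[0,0,0]],[0,[0,0,0],[0,0,0]],[0,[0,0,0],[0,0,0]],[0,[0,0,0.001],[0,0,0]],[0,[0,0,0],[0,0,0]],[0,[0,0,0],[0,0,0]],[0,[0,0,0],[0,0,0]],[0,[0,0,0],[0,0,0]]]'

```text
time: 11.18
eef_pos: [0.519, -0.1999, 0.1343]
tcp_rot: [-0.015, 1.0, -0.0, 0.0]
contact_force: [-0.6, -0.1, -1.8]
opening: 0.463
finger_force: 41.0
```

move_arm --moves '[[0,[0,0,0.001],[0,0,0]],[0,[0,0,0],[0,0,0]],[0,[0,0,0.001],[0,0,0]],[0,[0,0,0],[0,0,0]],[0,[0,0,0],[0,0,0]],[0,[0,0,0.001],[0,0,0]],[0,[0,0,0],[0,0,0]],[0,[0,0,0],[0,0,0]],[0,[0,0,0],[0,0,0]],[0,[0,0,0],[0,0,0]]]'

```text
time: 12.02
eef_pos: [0.5193, -0.2, 0.133]
tcp_rot: [-0.015, 1.0, -0.0, 0.0]
contact_force: [-1.9, 1.4, 6.9]
opening: 0.462
finger_force: 41.9
```

It is on the board: +7 N at the predicted height. I'll release slowly, then retreat.

move_arm --moves '[[0,[0,0,0],[0,0,0]],[0,[0,0,0],[0,0,0]],[0.44,[0,0,0],[0,0,0]],[0.5,[0,0,0],[0,0,0]],[0.55,[0,0,0],[0,0,0]],[0.6,[0,0,0],[0,0,0]],[0.7,[0,0,0],[0,0,0]],[0.8,[0,0,0],[0,0,0]],[0.8,[0,0,0],[0,0,0]],[0.8,[0,0,0],[0,0,0]]]' --grip_force 20

```text
time: 12.85
eef_pos: [0.519, -0.1999, 0.1312]
tcp_rot: [-0.015, 1.0, 0.0, -0.0]
contact_force: [0.3, 0.6, -0.4]
opening: 0.801
finger_force: 0.0
```

move_arm --moves '[[0.8,[0,0,-0.005],[0,0,0]],[0.8,[0,0,-0.01],[0,0,0]],[0.8,[0,0,-0.02],[0,0,0]],[0.8,[0,0,-0.02],[0,0,0]],[0.8,[0,0,-0.02],[0,0,0]],[0.8,[0,0,-0.02],[0,0,0]],[0.8,[0,0,-0.02],[0,0,0]],[0.8,[0,0,-0.02],[0,0,0]],[0.8,[0,0,0],[0,0,0]],[0.8,[0,0,0],[0,0,0]]]'

```text
time: 13.68
eef_pos: [0.5197, -0.2003, 0.2687]
tcp_rot: [-0.015, 1.0, -0.001, 0.002]
contact_force: [0.3, 0.1, -0.5]
opening: 0.8
finger_force: 0.0
```

Run:
```python
from h import *
s=get_state();print({k:s[k] for k in("time","eef_pos","contact_force","finger_force","opening")})
a=read_camera("side")[70:350,200:450];cv2.imwrite("pics/s6.png",cv2.cvtColor(a,4).repeat(2,0).repeat(2,1))
```

```text
{'time': 13.6833, 'eef_pos': array([ 0.51972415, -0.20032403,  0.26869494]), 'contact_force': array([ 0.27328271,  0.09789516, -0.53686448]), 'finger_force': 0.0, 'opening': 0.799758922801333}
```

View pics/s6.png

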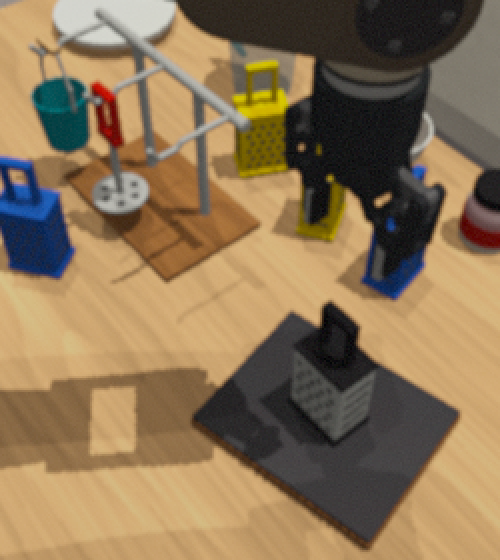

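The grater stands upright and free at the middle of the board, crop (333,400). The pail and masher hang as before and the gripper is clear.

```bash
python3 -c "
from h import *
print(onz('side',(370,226),.183)); print(sign_off())"
```

```text
[ 0.52364682 -0.19707903  0.183     ]
the job is handed in; nothing more can be done
None
```

The grater stands upright and released within about 10 mm of the board's centre by camera measurement, with the pail and masher still hanging as before; the job was handed in at about 14 s, and no verdict came back.

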